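# Scrape the board, hold the scraper over the scrap dish

## Robot

A 7-joint arm with a two-finger parallel gripper is mounted at the origin on a cart in front of the work surface, level with it; the furniture and walls round the work are solid. World frame = base frame: x ahead of the robot, y to its left, z up, the work surface at z = 0. Lengths are in m, angles in rad, forces in N, time in s.
With the tool pointing down it reaches from about 0.425 to 0.95 m from the base axis. Payload 4.7 kg.
Tool frame: the origin (TCP) lies midway between the tips of the shut fingers; the grasp point (between the pads) lies 19 mm behind it; z points along the fingers, y is the direction in which the jaws open and shut (so a half turn about z gives the same grasp; the last joint's range is limited). The gripper opens to 85 mm and grips with 20 to 120 N. Pads are 22 mm wide; open, the fingers measure 114 mm over their backs; the gripper's body (76 mm by 85 mm) begins 54 mm behind the grasp point. The pads swing forward as they close: fully open they stand 13 mm farther back than shut.
Start: joints at [-1.353, 0.469, -0.049, 1.532, 0.024, 1.141, -0.082], TCP at [0.165, 0.655, 0.231] pointing down, gripper open.
Joint ranges: [-2.59, 2.59], [-0.33, 1.99], [-1.39, 1.29], [0.1, 2.45], [-1.04, 4.18], [0.21, 1.99], [-2.66, 2.66]. Speed limits (rad/s): [2.57, 2.57, 3.14, 3.14, 3.14, 3.14, 3.14].

## Interface

Orientations are given as a unit quaternion [w, x, y, z].
In Python, from workcell import sense, camera, camera_info, close_job gives the robot as it stands.
- The arm moves only by the shell command python3 -m jog 'ROWS'. ROWS is JSON, a list that holds one entry, the list of rows, each a list of 7 numbers: the turn, a rotation vector about the tool's x, y, z in degrees, then the shift along the tool's x, y, z in mm, then the closure in counts, from 0 (fully open) to 255 (shut). In form: [[[rx, ry, rz, dx, dy, dz, hand], ...]]. A call has 1 to 20 rows; each row shifts and turns the pose as measured when the row begins, along the tool's axes as they then stand; what a row does not reach is not made up. A row lasts 1/8 s, in which the tool goes at most 62.5 mm and 10.7 degrees, less where a joint would pass 70% of its speed; a pose out of reach is approached as far as the arm can. A call is refused whole if a number of a shift passes 62.5 or a number of a turn 10.7, either way. A call with a gripper value outside its range is refused whole. The fingers move at their own pace and stop on an object; the grip force is fixed at half the most. Time passes only in rows, so rows that do not move let the fingers close. It gives the time, the measured TCP pose, the force and the opening at its end, in the units of the state.
- sense(): the state, without advancing time (a new reading comes with each control period).
- camera(name): name is "scene" or "top" or "wrist"; returns the picture (384x512x3 uint8, red, green, blue); there is no depth.
- camera_info(name): a dict with "camera_matrix" (3x3 intrinsics, pixels), "position" and "attitude" of the camera in the world. Camera axes: x right, y down, z forward; pixel columns grow to the right and rows downward; lengths in m; the calibration is good to about 2 mm. A picture is of the moment at which its call begins: read the wrist's pose just before it. camera_info takes no time and is no camera call; for the wrist camera it gives the pose at the moment of the call.
- close_job(): hands the job in, once; it reports no verdict.
The state is a dict: "clock": time; "joint_positions": joint angles; "dq": joint speeds; "joint_torque": joint torques, N m; "ee_pos": TCP position; "orientation": TCP orientation; "wrist_force": force on the tool from outside, world axes, zero at the start; "ft_torque": the same for the moment, N m; "gripper_width": opening from 0.0 (shut) to 1.0 (fully open).
Only numpy, scipy, OpenCV 4.12 (cv2) and the standard library are available. Lean on these libraries where they do the work, as an engineer would, in place of code of your own. Each camera call takes 0.05 s, during which the arm holds its last target.

## Task

Take the scraper by its wooden grip and wipe all three walnut shells off the cutting board into the steel tray along the board's edge, touching the shells only with the scraper. Then carry the scraper over the row of small things (spice jar, ribbed cup, timer) and hold it about 2 cm above the rim of the blue scrap dish, upright, centred on the dish and with its long side along the dish's, so that I can brush it clean into the dish. Never touch the dish with the scraper, leave the dish and the row standing where they are, and finish while still holding the scraper there, still and gripped; do not put it down.

Things in the scene. Friction and masses are not known exactly. Their poses are not given: they have to be found in the camera images.
- scraper: Loose hand scraper, 0.25 kg, standing on its foot; 28 (x) by 130 (y) by 86 mm tall (z up). Origin: centre of its underside. From below: two black rubber lips along y (126 mm long, 5 thick, at x = +-10, z 0-10); white body 28 x 130 (z 9-39); white neck 16 x 90; wooden grip 24 thick (x) by 112 long (y), z 50-86. Alike both ways round.
- scraper_grip (a point): Centre of the scraper's wooden grip, 68 mm above its underside; pinch the grip here from above, across its 24 mm thickness (the scraper's x axis). Axes as the scraper's.
- cutting_board: Oak board, fixed; 150 (x) by 320 mm (y), flat top 13 mm above the counter. Origin: centre of its bounding rectangle, underside; z up. Full 150 mm width from y = -90 to +160; handle at the -y end. The steel tray lies along its +x edge (x = +75): push the shells along +x. Shell origins start at x -51 to +27, y -5 to +75 mm in this frame.
- catch_tray: Low steel tray, fixed, against the board's +x edge; 130 (x) by 240 mm (y), floor 3 mm thick; 16 mm high rims on the far (+x) side and both ends (y = +-120), none towards the board (x = -65). Origin: centre of its underside, on the counter, at x = 141, y = 35 mm in the board's frame; axes as the board's.
- scrap_dish: Loose oblong blue dish, open on top, 80 mm (x) by 170 mm (y, long side), 50 mm high, walls 4 mm, 0.5 kg. Origin: centre of its underside; z up.
- dish_rim (a point): Centre of the dish's opening at the height of the top of its rim (51 mm above its underside). Axes as the dish's: y along its long side.
- shell_0: Loose brown walnut shell half, domed, lying flat side down on the cutting board at the start; 30 mm diameter, 15 mm high, 12 g. Origin: centre of its flat side.
- shell_1: Loose brown walnut shell half, domed, lying flat side down on the cutting board at the start; 30 mm diameter, 15 mm high, 12 g. Origin: centre of its flat side.
- shell_2: Loose brown walnut shell half, domed, lying flat side down on the cutting board at the start; 30 mm diameter, 15 mm high, 12 g. Origin: centre of its flat side.
- spice_jar: Loose dark jar with cork lid, 57 mm diameter, 89 mm tall; origin: centre of its underside. One of the row standing between the board and the dish (places in the row vary).
- ribbed_cup: Loose cream fluted cup, 79 mm diameter, 70 mm tall; origin: centre of its underside. One of the row.
- kitchen_timer: Loose round white timer, 65 mm diameter, 58 mm tall; origin: centre of its underside. One of the row.
There are look-alikes about, which are no part of the job. What is shaped like the shell_1 but pink or red is not meant.

How it is judged:
By the outcome, as a careful person would: the job done as asked, in the order asked, and still so for the second after the job is handed in, while the arm keeps its last pose, push and grip.
It also fails if it takes over 48 s, if anything falls off the work surface, if the arm or the gripper's body presses on something with over 40 N, if the wrist force passes 120 N, or if a joint passes its speed limit or range.

## Working session

There is one attempt and no reset: what is moved stays moved. The work goes in short steps, Python scripts to look and compute and a shell command to move; the robot and the scene stay as the last step left them, time stands still between calls to the robot, and variables do not carry over. Pictures are saved under pics/ and viewed, and the job is handed in when it is done.

```bash
ls; mkdir -p pics
python3 - <<'E'
from workcell import *
import cv2
print(sense())
for n in("scene","top","wrist"):
    i=camera_info(n);print(n,i)
    cv2.imwrite(f"pics/{n}0.png",cv2.cvtColor(camera(n),cv2.COLOR_RGB2BGR))
E
```

```text
pics
{'clock': 0.0, 'joint_positions': array([-1.35292034,  0.46947817, -0.04861506,  1.53365349,  0.02411559,
        1.14096247, -0.0823062 ]), 'dq': array([ 6.13957193e-04, -8.54989255e-04,  1.66322628e-05, -1.06993048e-04,
       -8.31362503e-05, -1.23764376e-04,  1.19522957e-03]), 'joint_torque': array([-7.44099771e-05, -5.10310078e+01, -4.72354610e-02, -2.37709737e+01,
        1.06130095e-02,  7.56403024e-03, -6.91297387e-06]), 'ee_pos': array([0.16473305, 0.65401837, 0.23025382]), 'orientation': array([-8.18846034e-05,  1.23050775e-01,  9.92399914e-01, -9.54076707e-04]), 'wrist_force': array([-0.37521245,  0.71544662, -0.09461439]), 'ft_torque': array([-0.00205505, -0.00423574,  0.03276604]), 'gripper_width': 1.0021892109741963}
scene {'camera_matrix': array([[405.26793645,   0.        , 257.28221214],
       [  0.        , 405.26793645, 191.58876996],
       [  0.        ,   0.        ,   1.        ]]), 'position': array([ 0.0650681 , -0.31386455,  0.78420385]), 'attitude': array([-0.28738214,  0.83472742, -0.44632313,  0.14641481])}
top {'camera_matrix': array([[365.2009638 ,   0.        , 257.45763841],
       [  0.        , 365.2009638 , 190.07900224],
       [  0.        ,   0.        ,   1.        ]]), 'position': array([0.33722437, 0.03604735, 1.06446204]), 'attitude': array([ 0.06298833, -0.70303458,  0.70503798, -0.06852954])}
wrist {'camera_matrix': array([[309.78049283,   0.        , 254.43612351],
       [  0.        , 309.78049283, 195.19529376],
       [  0.        ,   0.        ,   1.        ]]), 'position': array([0.08540981, 0.67411886, 0.37199021]), 'attitude': array([0.12776568, 0.77806189, 0.60701904, 0.09911367])}
```

View pics/scene0.png

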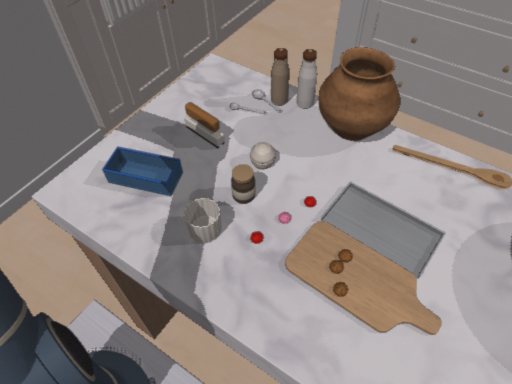

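View pics/top0.png

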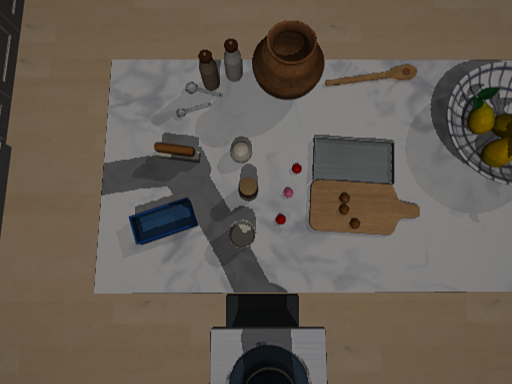

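View pics/wrist0.png

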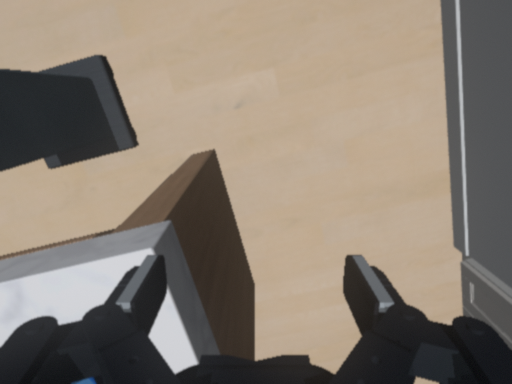

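The scene shows the scraper at scene (203,122) / top (177,150) and the blue dish at top (165,221). The row is the timer (241,150), jar (248,187) and cup (242,235). The brown shells are on the board at about top (345,197), (344,210) and (355,223). The red and pink look-alikes at top (297,168), (288,192) and (281,219) are off the board. I'll enlarge to confirm.

Run:
```python
import cv2
a=cv2.imread("pics/top0.png")
cv2.imwrite("pics/c1.png",cv2.resize(a[125:250,115:265],None,fx=5,fy=4.8,interpolation=cv2.INTER_CUBIC)[:600])
cv2.imwrite("pics/c2.png",cv2.resize(a[125:245,270:430],None,fx=5,fy=5,interpolation=cv2.INTER_CUBIC))
```

```text
(no output)
```

View pics/c1.png

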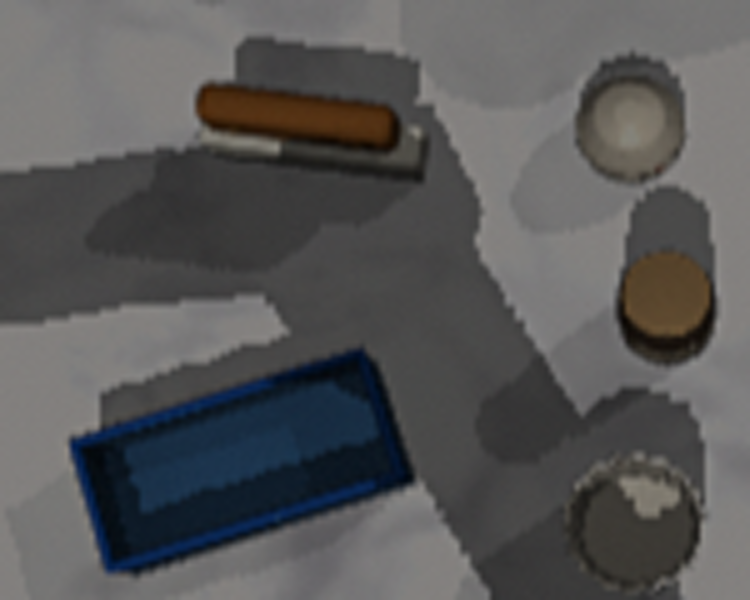

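View pics/c2.png

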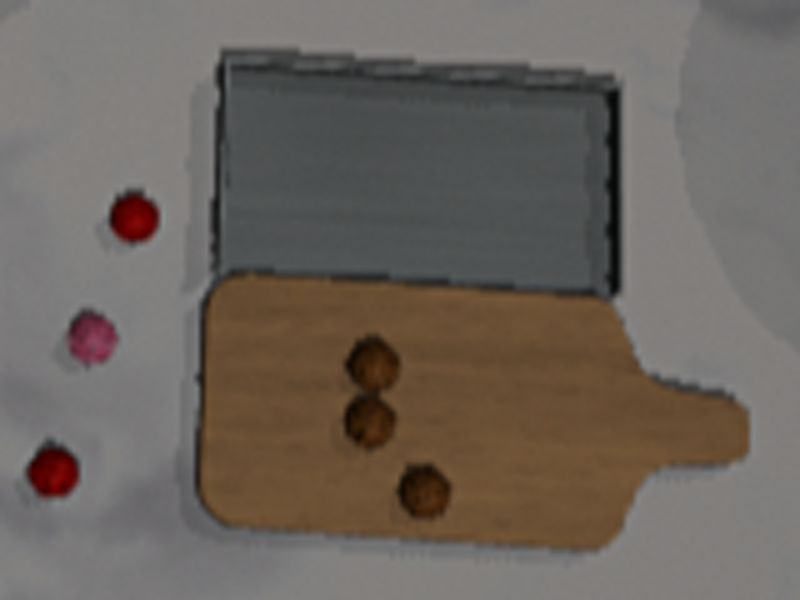

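```bash
cat > h.py <<'E'
import numpy as np, cv2
from scipy.spatial.transform import Rotation as R
from scipy.optimize import least_squares
from workcell import *
def q2R(q): return R.from_quat([q[1],q[2],q[3],q[0]])
def proj(P,i):
    P=np.atleast_2d(P); c=q2R(i["attitude"]).inv().apply(P-i["position"])
    K=i["camera_matrix"]; return np.c_[K[0,0]*c[:,0]/c[:,2]+K[0,2],K[1,1]*c[:,1]/c[:,2]+K[1,2]]
def unproj(uv,i,z):
    K=i["camera_matrix"]; uv=np.atleast_2d(uv)
    d=np.c_[(uv[:,0]-K[0,2])/K[0,0],(uv[:,1]-K[1,2])/K[1,1],np.ones(len(uv))]
    d=q2R(i["attitude"]).apply(d); p=i["position"]; s=(z-p[2])/d[:,2]
    return p+s[:,None]*d
def pts(pose,M):
    x,y,a=pose; M=np.atleast_2d(M); c,s=np.cos(a),np.sin(a)
    return np.c_[x+c*M[:,0]-s*M[:,1],y+s*M[:,0]+c*M[:,1],M[:,2]]
def box(hx,hy,z): return np.array([[-hx,-hy,z],[hx,-hy,z],[hx,hy,z],[-hx,hy,z]])
E
python3 - <<'E'
from h import *
t=camera_info("top"); s=camera_info("scene")
c1=lambda u,v:((u+.5)/5-.5+115,(v+.5)/4.8-.5+125)
c2=lambda u,v:((u+.5)/5-.5+270,(v+.5)/5-.5+125)
print("grip top", unproj([c1(200,100),c1(398,125),c1(297,110)],t,.08)[:,:2])
D=unproj([c1(72,440),c1(365,350),c1(412,480),c1(110,570)],t,.05);print("dish",D[:,:2],D.mean(0))
f=D[0]-D[1]+D[3]-D[2];print("dish long dir deg from y",np.degrees(np.arctan2(-f[0],f[1])))
B=unproj([c2(235,272),c2(615,296),c2(207,300),c2(198,495),c2(240,525),c2(590,548)],t,.013);print("board",B[:,:2])
print("shell",unproj([c2(373,364),c2(370,422),c2(424,491)],t,.02)[:,:2])
print("row timer/jar/cup",[unproj([c1(*p)],t,z)[0,:2] for p,z in (((629,115),.058),((667,295),.089),((640,525),.07))])
print("red",unproj([c2(134,217),c2(92,337),c2(53,470)],t,.008)[:,:2])
E
```

```text
grip top [[0.65062365 0.31569856]
 [0.63532508 0.20446657]
 [0.64448534 0.26120626]]
dish [[0.45501138 0.38532342]
 [0.50751491 0.2242324 ]
 [0.43129434 0.1957718 ]
 [0.38031627 0.35993717]] [0.44353422 0.2913162  0.05      ]
dish long dir deg from y 17.648672508394768
board [[ 0.56825436 -0.14720173]
 [ 0.5533497  -0.37103645]
 [ 0.55142769 -0.13014197]
 [ 0.43669796 -0.12141965]
 [ 0.41937628 -0.14508073]
 [ 0.40560557 -0.34595046]]
shell [[ 0.5118676  -0.22441755]
 [ 0.47791969 -0.22106493]
 [ 0.4379628  -0.25020664]]
row timer/jar/cup [array([0.64801903, 0.07622562]), array([0.53222643, 0.05375714]), array([0.40369536, 0.06856254])]
red [[ 0.60301628 -0.0889222 ]
 [ 0.53036099 -0.06248645]
 [ 0.45192543 -0.0383367 ]]
```

```bash
cat >> h.py <<'E'
def draw(img,i,P,col,sc,off):
    q=((proj(P,i)-off+.5)*sc-.5).round().astype(int)
    cv2.polylines(img,[q.reshape(-1,1,2)],True,col,1,cv2.LINE_AA)
def overlay(name,out,poses,crop,sc,src=None,i=None):
    i=i or camera_info(name); im=cv2.imread(src) if src else cv2.cvtColor(camera(name),cv2.COLOR_RGB2BGR)
    x0,y0,x1,y1=crop; im=cv2.resize(im[y0:y1,x0:x1],None,fx=sc,fy=sc,interpolation=cv2.INTER_CUBIC)
    off=np.array([x0,y0])
    for M,p,c in poses: draw(im,i,pts(p,M),c,sc,off)
    cv2.imwrite(out,im)
def circ(r,z): a=np.linspace(0,2*np.pi,40)[:-1]; return np.c_[r*np.cos(a),r*np.sin(a),a*0+z]
G=(0,255,0);Y=(0,255,255)
def scr(p,z=0): return [(box(.014,.065,z+.009),p,G),(box(.014,.065,z+.039),p,Y),(box(.012,.056,z+.086),p,G)]
E
python3 - <<'E'
from h import *
r=np.radians
P=scr((.640,.262,r(-7.8)))+[(box(.04,.085,.05),(.4435,.2913,r(17.65)),Y),(box(.04,.085,.0),(.4435,.2913,r(17.65)),G)]
P+=[(circ(.0325,.058),(.648,.076,0),Y),(circ(.028,.089),(.532,.054,0),Y),(circ(.039,.07),(.404,.0686,0),Y)]
overlay("top","pics/o1.png",P,(115,125,265,250),4.8,"pics/top0.png")
overlay("scene","pics/o2.png",P,(95,90,285,250),3.7,"pics/scene0.png")
b=(.484,-.2855,r(-3.95))
t=pts(b,[[.141,.035,0]])[0];tp=(t[0],t[1],b[2]);print(tp)
P=[(box(.075,.160,.013),b,Y),(box(.065,.12,.016),tp,G)]
P+=[(circ(.015,.013),(*p,0),Y) for p in((.512,-.2244),(.478,-.221),(.438,-.2502))]
overlay("top","pics/o3.png",P,(290,125,430,245),5,"pics/top0.png")
overlay("scene","pics/o4.png",P,(280,180,450,335),3.7,"pics/scene0.png")
E
```

```text
(np.float64(0.6270760675577165), np.float64(-0.26029605403474015), np.float64(-0.06894050545377602))
```

View pics/o1.png

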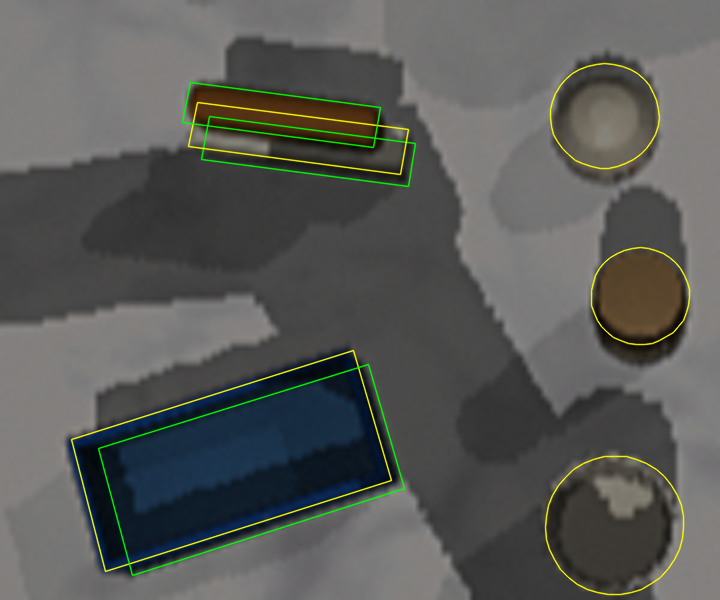

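View pics/o2.png

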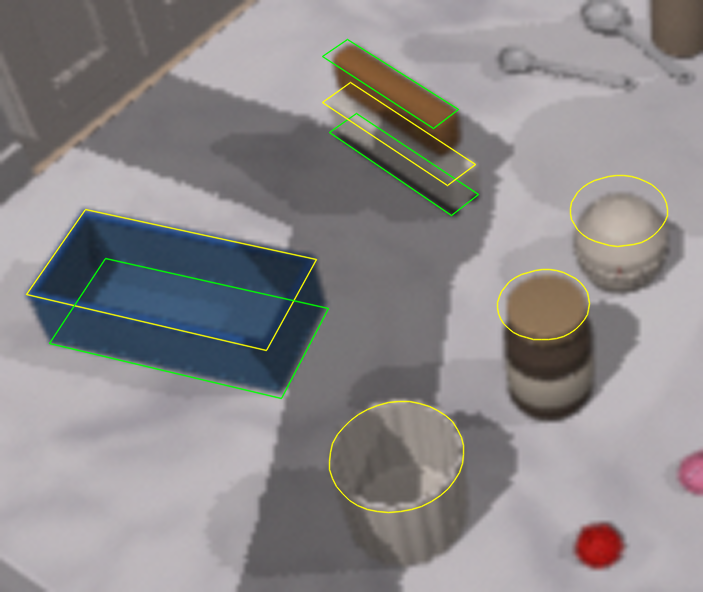

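View pics/o3.png

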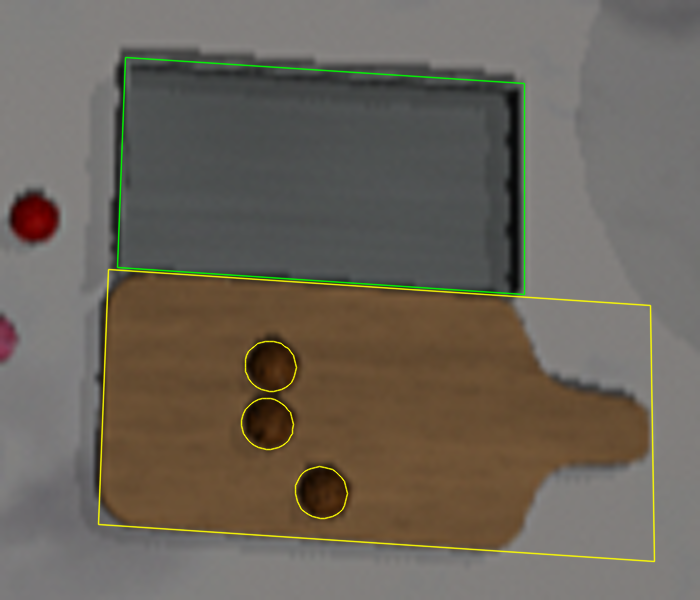

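View pics/o4.png

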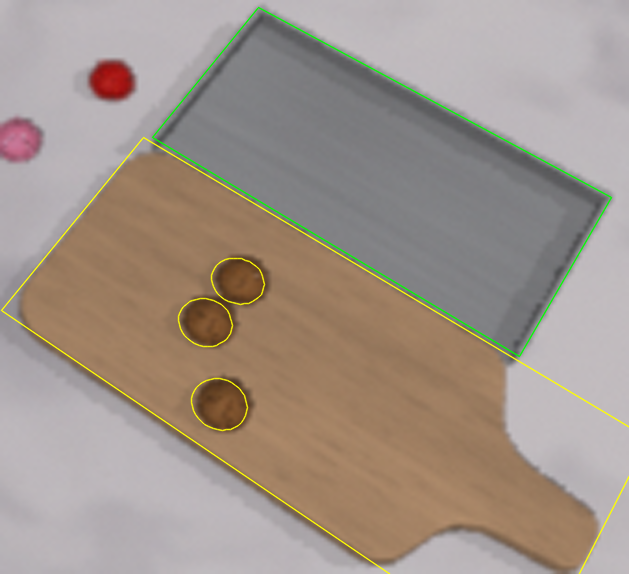

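The poses fit both views, apart from a 3–5 mm x offset on the scraper. I'll refine that from the wrist camera. The three brown domes on the board are the shells, and the red and pink ones beside the board are look-alikes. Next I write a planner that prints rows, then move.

```bash
cat >> h.py <<'E'
def plan(target,yaw_deg,n,start=None):
    """rows (tool axes) to bring TCP to target, tool down, jaw axis at yaw"""
    s=start or sense(); p=np.array(s["ee_pos"]); r=q2R(s["orientation"])
    a=np.radians(yaw_deg); y=np.array([np.cos(a),np.sin(a),0]); z=np.array([0,0,-1.]); x=np.cross(y,z)
    rt=R.from_matrix(np.c_[x,y,z]); w=(r.inv()*rt).as_rotvec(); d=(np.array(target)-p)/n
    if n*10.7<np.degrees(np.linalg.norm(w)) or np.linalg.norm(d)>.0625: print("TOO FAST")
    print("at",p.round(4),"rotvec",np.degrees(w).round(2))
    for k in range(n):
        rk=r*R.from_rotvec(w*k/n); print([float(v) for v in np.r_[np.degrees(w/n).round(1),(rk.inv().apply(d)*1e3).round(1)]])
def here():
    s=sense(); r=q2R(s["orientation"]); m=r.as_matrix()
    print("t",round(s["clock"],2),"p",s["ee_pos"].round(4),"yaw",np.degrees(np.arctan2(m[1,1],m[0,1])).round(2),"tilt",m[:2,2].round(4),"F",s["wrist_force"].round(1),"T",s["ft_torque"].round(2),"w",round(s["gripper_width"],3)); return s
E
python3 -c "
from h import *
plan((.644,.264,.20),-7.8,16)"
```

```text
at [0.1648 0.6541 0.2305] rotvec [-7.000e-02  7.000e-02  8.366e+01]
[-0.0, 0.0, 5.2, -35.0, -16.3, 1.9]
[-0.0, 0.0, 5.2, -36.3, -13.1, 1.9]
[-0.0, 0.0, 5.2, -37.4, -9.7, 1.9]
[-0.0, 0.0, 5.2, -38.1, -6.3, 1.9]
[-0.0, 0.0, 5.2, -38.5, -2.8, 1.9]
[-0.0, 0.0, 5.2, -38.6, 0.8, 1.9]
[-0.0, 0.0, 5.2, -38.4, 4.3, 1.9]
[-0.0, 0.0, 5.2, -37.8, 7.8, 1.9]
[-0.0, 0.0, 5.2, -37.0, 11.2, 1.9]
[-0.0, 0.0, 5.2, -35.8, 14.5, 1.9]
[-0.0, 0.0, 5.2, -34.3, 17.7, 1.9]
[-0.0, 0.0, 5.2, -32.6, 20.8, 1.9]
[-0.0, 0.0, 5.2, -30.5, 23.6, 1.9]
[-0.0, 0.0, 5.2, -28.3, 26.3, 1.9]
[-0.0, 0.0, 5.2, -25.7, 28.8, 1.9]
[-0.0, 0.0, 5.2, -23.0, 31.0, 1.9]
```

```bash
python3 -m jog '[[[0,0,5.2,-35,-16,2,0],[0,0,5.2,-36,-13,2,0],[0,0,5.2,-37,-10,2,0],[0,0,5.2,-38,-6,2,0],[0,0,5.2,-38.5,-3,2,0],[0,0,5.2,-38.5,1,2,0],[0,0,5.2,-38.5,4,2,0],[0,0,5.2,-38,8,2,0],[0,0,5.2,-37,11,2,0],[0,0,5.2,-36,14.5,2,0],[0,0,5.2,-34,18,2,0],[0,0,5.2,-32.5,21,2,0],[0,0,5.2,-30.5,23.5,2,0],[0,0,5.2,-28,26,2,0],[0,0,5.2,-26,29,2,0],[0,0,5.2,-23,31,2,0],[0,0,0,0,0,0,0]]]'
python3 -c "
from h import *
here(); plan((.644,.264,.20),-7.8,2)
cv2.imwrite('pics/s1.png',cv2.cvtColor(camera('scene'),cv2.COLOR_RGB2BGR))"
```

```text
clock: 2.28
ee_pos: [0.6541, 0.2064, 0.1977]
orientation: [0.002, 0.785, 0.62, -0.0]
wrist_force: [-0.7, 0.2, 0.3]
gripper_width: 1.001
t 2.27 p [0.6541 0.2064 0.1977] yaw -13.44 tilt [ 0.0021 -0.0034] F [-0.7  0.2  0.3] T [-0.01 -0.02  0.05] w 1.001
at [0.6541 0.2064 0.1977] rotvec [ 0.15  0.17 -5.64]
[0.1, 0.1, -2.8, 26.8, -11.6, -1.2]
[0.1, 0.1, -2.8, 27.4, -10.3, -1.2]
```

View pics/s1.png

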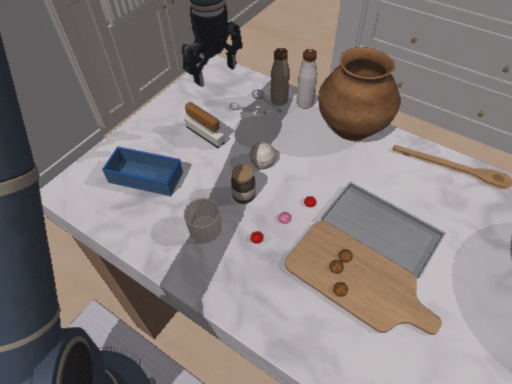

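Run:
```python
from h import *
i=camera_info("wrist")
P=scr((.644,.264,np.radians(-7.8)))
print(proj([sense()["ee_pos"]],camera_info("scene")))
overlay("wrist","pics/w1.png",P,(0,0,512,384),1.5,i=i)
```

```text
[[215.21754985  80.30676884]]
```

View pics/w1.png

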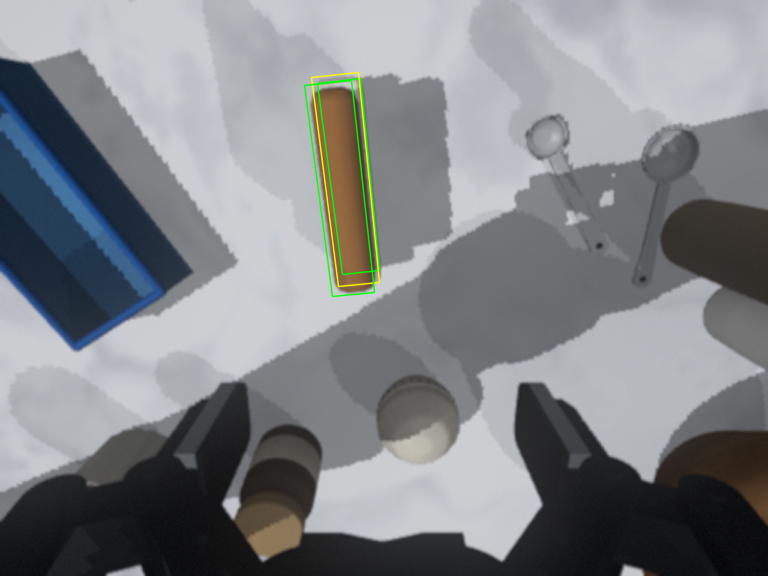

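Run:
```python
from h import *
i=camera_info("wrist")
im=cv2.cvtColor(camera("wrist"),cv2.COLOR_RGB2BGR); cv2.imwrite("pics/wr1.png",im)
cv2.imwrite("pics/w2.png",cv2.resize(im[45:205,190:270],None,fx=3.75,fy=3.75,interpolation=cv2.INTER_CUBIC))
import pickle; pickle.dump(i,open("wr1.pkl","wb"))
hsv=cv2.cvtColor(im,cv2.COLOR_BGR2HSV); m=((hsv[...,0]<18)&(hsv[...,1]>90)&(hsv[...,2]>40)).astype(np.uint8)
m[:, :190]=0;m[:,270:]=0;m[205:]=0
c=max(cv2.findContours(m,0,2)[0],key=cv2.contourArea); rr=cv2.minAreaRect(c); b=cv2.boxPoints(rr); print(rr,b)
for z in(.068,.078,.086): 
    w=unproj(b,i,z)[:,:2]; print(z,w.mean(0), w.round(4).tolist(), [np.linalg.norm(w[k]-w[k-1]).round(4) for k in range(4)])
    e=max([(w[0]-w[1]),(w[1]-w[2])],key=np.linalg.norm); e=e*np.sign(e[1]); print("yaw",np.degrees(np.arctan2(-e[0],e[1])))
```

```text
((231.97833251953125, 128.63096618652344), (134.20919799804688, 28.739131927490234), 82.69424438476562) [[209.19211   63.898445]
 [237.69794   60.24385 ]
 [254.76456  193.3635  ]
 [226.25873  197.01808 ]]
0.068 [0.64459667 0.2613345 ] [[0.6399, 0.3192], [0.663, 0.3166], [0.651, 0.2035], [0.6245, 0.206]] [np.float64(0.1142), np.float64(0.0233), np.float64(0.1138), np.float64(0.0266)]
yaw -6.046157759127298
0.078 [0.64554732 0.26240944] [[0.641, 0.3181], [0.6633, 0.3157], [0.6517, 0.2067], [0.6262, 0.2091]] [np.float64(0.11), np.float64(0.0224), np.float64(0.1096), np.float64(0.0256)]
yaw -6.046157759127298
0.086 [0.64630784 0.2632694 ] [[0.6419, 0.3173], [0.6635, 0.3149], [0.6523, 0.2093], [0.6276, 0.2116]] [np.float64(0.1066), np.float64(0.0217), np.float64(0.1062), np.float64(0.0248)]
yaw -6.046157759127284
```

View pics/w2.png

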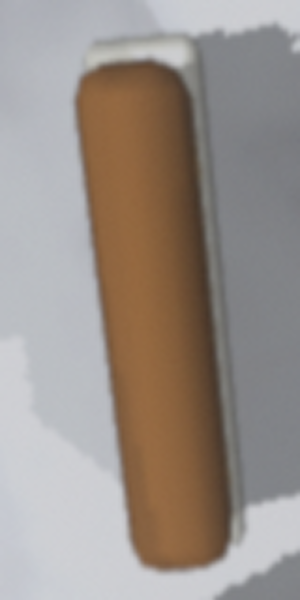

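```bash
python3 -m jog '[[[0,0,-2.1,18,-8,0,0],[0,0,-2.1,18,-7.5,0,0],[0,0,-2.1,18,-7,0,0],[0,0,0,0,0,0,0],[0,0,0,0,0,0,0]]]'
python3 -c "
from h import *
here(); plan((.645,.262,.12),-7,4)"
```

```text
clock: 3.05
ee_pos: [0.635, 0.2804, 0.1979]
orientation: [-0.002, 0.741, 0.672, 0.001]
wrist_force: [0.4, -0.2, -0.2]
gripper_width: 1.001
t 3.05 p [0.635  0.2804 0.1979] yaw -5.62 tilt [-0.0015  0.0039] F [ 0.4 -0.2 -0.2] T [ 0.03 -0.05 -0.01] w 1.001
at [0.635  0.2804 0.1979] rotvec [-0.11 -0.21  1.38]
[-0.0, -0.1, 0.3, -4.4, 3.0, 19.5]
[-0.0, -0.1, 0.3, -4.4, 3.0, 19.5]
[-0.0, -0.1, 0.3, -4.3, 3.0, 19.5]
[-0.0, -0.1, 0.3, -4.3, 3.0, 19.5]
```

```bash
python3 -m jog '[[[0,0,0.5,-6,4,10,0],[0,0,0.5,-6,4,20,0],[0,0,0.3,-3,2,20,0],[0,0,0,-1,1,10,0],[0,0,0,0,0,5,0],[0,0,0,0,0,0,0],[0,0,0,0,0,0,0]]]'
python3 -c "
from h import *
here(); plan((.645,.262,.047),-7,4)"
```

```text
clock: 3.92
ee_pos: [0.6452, 0.2585, 0.1267]
orientation: [-0.001, 0.751, 0.661, -0.001]
wrist_force: [-0.3, 0.1, 0.0]
gripper_width: 1.002
t 3.92 p [0.6452 0.2585 0.1267] yaw -7.3 tilt [-0.0033  0.001 ] F [-0.3  0.1  0. ] T [-0.01 -0.01 -0.03] w 1.002
at [0.6452 0.2585 0.1267] rotvec [-0.19 -0.03 -0.3 ]
[-0.0, -0.0, -0.1, 0.9, -0.1, 19.9]
[-0.0, -0.0, -0.1, 0.9, -0.1, 19.9]
[-0.0, -0.0, -0.1, 0.9, -0.1, 19.9]
[-0.0, -0.0, -0.1, 0.9, -0.1, 19.9]
```

```bash
python3 -m jog '[[[-0.2,0,0,3,0,15,0],[0,0,0,0,0,25,0],[0,0,0,0,0,20,0],[0,0,0,0,0,10,0],[0,0,0,0,0,4,0],[0,0,0,0,0,0,0],[0,0,0,0,0,0,0]]]'
python3 -c "
from h import *
here(); plan((.645,.262,.047),-7,1)
overlay('wrist','pics/w3.png',[],(0,0,512,384),1.2)"
```

```text
clock: 4.8
ee_pos: [0.6467, 0.264, 0.0507]
orientation: [0.0, 0.75, 0.661, 0.003]
wrist_force: [0.4, 0.4, -0.5]
gripper_width: 0.999
t 4.8 p [0.6467 0.264  0.0507] yaw -7.19 tilt [0.0043 0.0032] F [ 0.4  0.4 -0.5] T [ 0.04  0.06 -0.03] w 0.999
at [0.6467 0.264  0.0507] rotvec [ 0.22 -0.21 -0.19]
[0.2, -0.2, -0.2, -2.2, -1.5, 3.7]
```

View pics/w3.png

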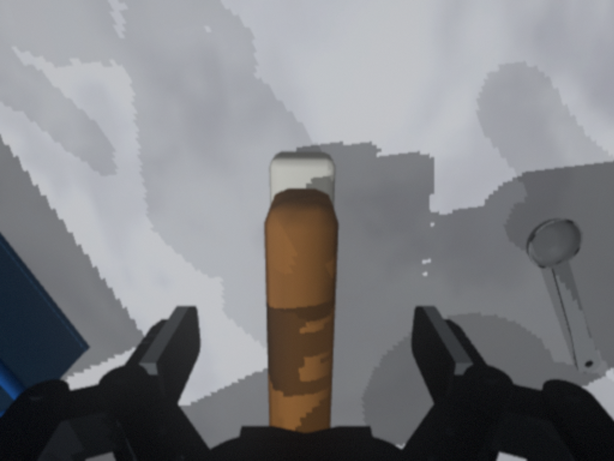

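The grip is centred between the fingers in the wrist view (grip x≈302, finger mid ≈306) and parallel to the pads. Closing.

```bash
python3 -m jog '[[[0.2,-0.2,0,-1.5,-1.5,3,0],[0,0,0,0,0,0,0],[0,0,0,0,0,0,255],[0,0,0,0,0,0,255],[0,0,0,0,0,0,255],[0,0,0,0,0,0,255],[0,0,0,0,0,0,255],[0,0,0,0,0,0,255],[0,0,0,0,0,0,255],[0,0,0,0,0,0,255]]]'
python3 -c "
from h import *
here()"
```

```text
clock: 6.1
ee_pos: [0.6457, 0.2629, 0.0489]
orientation: [0.0, 0.75, 0.661, 0.001]
wrist_force: [-0.1, 0.2, 1.3]
gripper_width: 0.273
t 6.1 p [0.6457 0.2629 0.0489] yaw -7.19 tilt [0.0022 0.001 ] F [-0.1  0.2  1.3] T [-0.04  0.01 -0.03] w 0.273
```

```bash
python3 -m jog '[[[0,0,0,0,0,-10,255],[0,0,0,0,0,-25,255],[0,0,0,0,0,-40,255],[0,0,0,0,0,-40,255],[0,0,0,0,0,-20,255],[0,0,0,0,0,-8,255],[0,0,0,0,0,0,255],[0,0,0,0,0,0,255]]]'
python3 -c "
from h import *
s=here(); b=(.484,-.2855,np.radians(-3.95)); t=pts(b,[[-.09,.048,0]])[0]; print(t)
plan((t[0],t[1],s['ee_pos'][2]),-3.95,14)
overlay('scene','pics/s2.png',[],(0,0,512,384),1.2)"
```

```text
clock: 7.1
ee_pos: [0.6416, 0.2614, 0.1924]
orientation: [-0.001, 0.75, 0.661, -0.004]
wrist_force: [0.2, 0.2, -4.3]
gripper_width: 0.272
t 7.1 p [0.6416 0.2614 0.1924] yaw -7.22 tilt [-0.0081 -0.0035] F [ 0.2  0.2 -4.3] T [ 0.   -0.09 -0.  ] w 0.272
[ 0.39752031 -0.23141429  0.        ]
at [0.6416 0.2614 0.1924] rotvec [-0.44  0.25 -3.27]
[-0.0, 0.0, -0.2, -37.1, -12.9, 0.3]
[-0.0, 0.0, -0.2, -37.1, -13.0, 0.2]
[-0.0, 0.0, -0.2, -37.0, -13.2, 0.2]
[-0.0, 0.0, -0.2, -37.0, -13.3, 0.2]
[-0.0, 0.0, -0.2, -36.9, -13.5, 0.2]
[-0.0, 0.0, -0.2, -36.8, -13.6, 0.2]
[-0.0, 0.0, -0.2, -36.8, -13.8, 0.2]
[-0.0, 0.0, -0.2, -36.7, -13.9, 0.1]
[-0.0, 0.0, -0.2, -36.7, -14.1, 0.1]
[-0.0, 0.0, -0.2, -36.6, -14.2, 0.1]
[-0.0, 0.0, -0.2, -36.6, -14.4, 0.1]
[-0.0, 0.0, -0.2, -36.5, -14.5, 0.1]
[-0.0, 0.0, -0.2, -36.4, -14.7, 0.0]
[-0.0, 0.0, -0.2, -36.4, -14.8, 0.0]
```

View pics/s2.png

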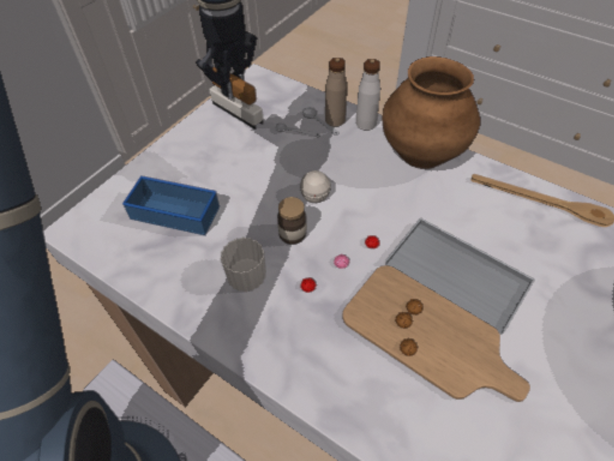

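```bash
python3 -m jog '[[[0,0,0,-15,-5,-1,255],[-0.2,0.1,-0.3,-37,-13,-1,255],[-0.2,0.1,-0.3,-37,-13,0,255],[0,0,-0.3,-37,-13,0,255],[0,0,-0.3,-37,-13.5,0,255],[0,0,-0.3,-37,-13.5,0,255],[0,0,-0.3,-37,-14,0,255],[0,0,-0.3,-37,-14,0,255],[0,0,-0.3,-37,-14,0,255],[0,0,-0.3,-37,-14,0,255],[0,0,-0.2,-37,-14,0,255],[0,0,0,-30,-12,0,255],[0,0,0,-18,-7,0,255],[0,0,0,-8,-3,0,255],[0,0,0,0,0,0,255],[0,0,0,0,0,0,255]]]'
python3 -c "
from h import *
s=here(); b=(.484,-.2855,np.radians(-3.95)); t=pts(b,[[-.09,.048,0]])[0]; print(t)
plan((t[0],t[1],.13),-3.95,3)"
```

```text
clock: 9.15
ee_pos: [0.4116, -0.186, 0.192]
orientation: [-0.003, 0.737, 0.676, -0.006]
wrist_force: [-0.0, -0.0, -3.5]
gripper_width: 0.27
t 9.15 p [ 0.4116 -0.186   0.192 ] yaw -4.99 tilt [-0.0136 -0.0032] F [-0.  -0.  -3.5] T [ 0.01 -0.09  0.02] w 0.27
[ 0.39752031 -0.23141429  0.        ]
at [ 0.4116 -0.186   0.192 ] rotvec [-0.76  0.25 -1.04]
[-0.3, 0.1, -0.3, -15.4, -3.1, 20.8]
[-0.3, 0.1, -0.3, -15.4, -3.3, 20.7]
[-0.3, 0.1, -0.3, -15.4, -3.5, 20.7]
```

```bash
python3 -m jog '[[[-0.3,0.1,-0.4,-14,-3,12,255],[-0.3,0.1,-0.3,-16,-4,20,255],[-0.2,0,-0.3,-10,-3,20,255],[0,0,0,-3,-1,8,255],[0,0,0,0,0,0,255],[0,0,0,0,0,0,255]]]'
python3 - <<'E'
from h import *
s=here(); b=(.484,-.2855,np.radians(-3.95)); t=pts(b,[[-.09,.048,0]])[0]
plan((t[0],t[1],.063),-3.95,3)
z=s["ee_pos"][2]-.0489; a=np.radians(-4); p=(s["ee_pos"][0],s["ee_pos"][1],a)
overlay('scene','pics/s3.png',scr(p,z),(230,110,460,310),3)
overlay('top','pics/t3.png',scr(p,z),(270,120,430,250),4.5)
E
```

```text
clock: 9.9
ee_pos: [0.4015, -0.2241, 0.1312]
orientation: [0.001, 0.727, 0.687, 0.001]
wrist_force: [0.3, -1.1, -3.2]
gripper_width: 0.273
t 9.9 p [ 0.4015 -0.2241  0.1312] yaw -3.26 tilt [0.0038 0.0002] F [ 0.3 -1.1 -3.2] T [-0.02 -0.01 -0.04] w 0.273
at [ 0.4015 -0.2241  0.1312] rotvec [ 0.22 -0.02  0.69]
[0.1, -0.0, 0.2, -2.5, -1.3, 22.7]
[0.1, -0.0, 0.2, -2.5, -1.2, 22.7]
[0.1, -0.0, 0.2, -2.5, -1.2, 22.7]
```

View pics/s3.png

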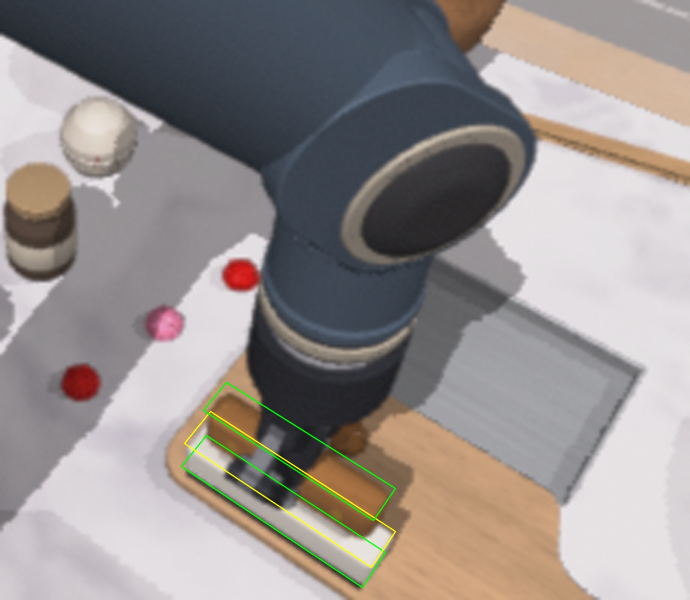

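View pics/t3.png

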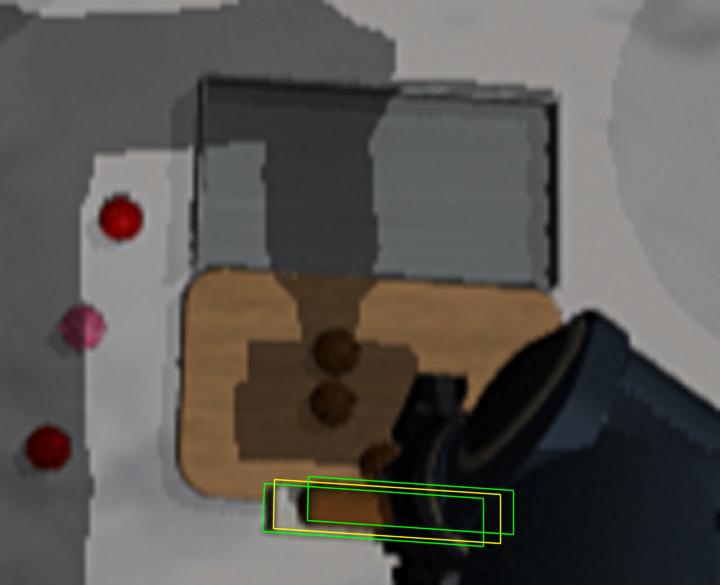

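```bash
python3 -m jog '[[[0.2,0,0.4,-4,0,12,255],[0,0,0.3,-3,0,20,255],[0,0,0,-1,0,15,255],[0,0,0,0,0,8,255],[0,0,0,0,0,4,255],[0,0,0,0,0,0,255],[0,0,0,0,0,0,255]]]'
python3 - <<'E'
from h import *
s=here(); b=(.484,-.2855,np.radians(-3.95)); t=pts(b,[[-.084,.048,0]])[0]
plan((t[0],t[1],.0645),-3.95,1)
E
```

```text
clock: 10.88
ee_pos: [0.403, -0.2328, 0.0702]
orientation: [0.001, 0.731, 0.682, 0.001]
wrist_force: [-0.9, 0.6, -3.7]
gripper_width: 0.276
t 10.88 p [ 0.403  -0.2328  0.0702] yaw -3.93 tilt [ 0.0038 -0.0004] F [-0.9  0.6 -3.7] T [-0.04 -0.    0.  ] w 0.276
at [ 0.403  -0.2328  0.0702] rotvec [0.22 0.01 0.02]
[0.2, 0.0, 0.0, 1.0, 0.4, 5.7]
```

```bash
python3 -m jog '[[[0.2,0,0,1,0,4,255],[0,0,0,0,0,1,255],[0,0,0,0,0,0,255],[0,0,0,0,0,0,255]]]'
python3 - <<'E'
from h import *
s=here(); b=(.484,-.2855,np.radians(-3.95)); t=pts(b,[[.096,.048,0]])[0]
plan((t[0],t[1],.0645),-3.95,14)
a=np.radians(-4); p=(s["ee_pos"][0],s["ee_pos"][1],a);z=s["ee_pos"][2]-.0489
overlay('scene','pics/s4.png',scr(p,z),(270,180,440,330),4)
overlay('wrist','pics/w4.png',[],(0,0,512,384),1.3)
E
```

```text
clock: 11.38
ee_pos: [0.4038, -0.2317, 0.0656]
orientation: [0.001, 0.731, 0.683, 0.001]
wrist_force: [0.4, -0.5, -3.6]
gripper_width: 0.272
t 11.38 p [ 0.4038 -0.2317  0.0656] yaw -3.9 tilt [ 0.0019 -0.0005] F [ 0.4 -0.5 -3.6] T [-0.   -0.04  0.03] w 0.272
at [ 0.4038 -0.2317  0.0656] rotvec [0.11 0.02 0.05]
[0.0, 0.0, 0.0, -0.0, 12.8, 0.1]
[0.0, 0.0, 0.0, -0.0, 12.8, 0.1]
[0.0, 0.0, 0.0, -0.0, 12.8, 0.1]
[0.0, 0.0, 0.0, -0.0, 12.8, 0.1]
[0.0, 0.0, 0.0, -0.0, 12.8, 0.1]
[0.0, 0.0, 0.0, -0.0, 12.8, 0.1]
[0.0, 0.0, 0.0, -0.0, 12.8, 0.1]
[0.0, 0.0, 0.0, -0.0, 12.8, 0.1]
[0.0, 0.0, 0.0, -0.0, 12.8, 0.1]
[0.0, 0.0, 0.0, -0.0, 12.8, 0.1]
[0.0, 0.0, 0.0, -0.0, 12.8, 0.1]
[0.0, 0.0, 0.0, -0.0, 12.8, 0.1]
[0.0, 0.0, 0.0, -0.0, 12.8, 0.1]
[0.0, 0.0, 0.0, -0.0, 12.8, 0.1]
```

View pics/s4.png

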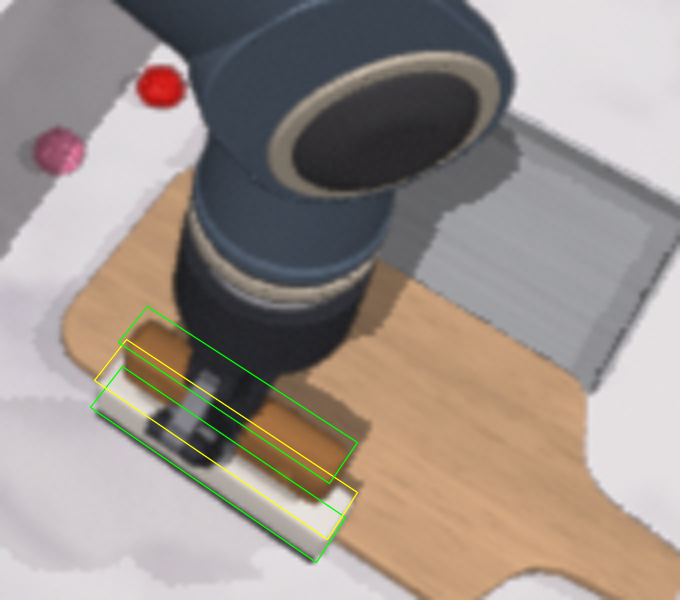

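View pics/w4.png

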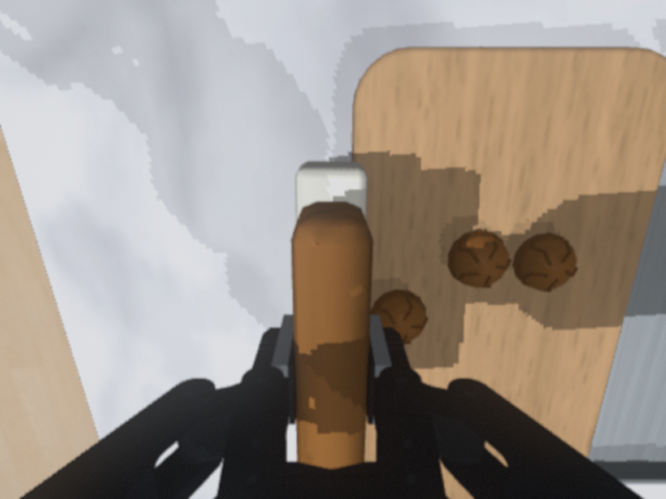

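The scraper stands just behind shell_2 (wrist view 400,317), with shells 1 and 0 at (479,258) and (546,262) ahead of it. All are within the lip's width. Pushing along +y of the tool, lowering about 1 mm.

```bash
python3 -m jog '[[[0,0,0,0,4,1,255],[0,0,0,0,7,0.5,255],[0,0,0,0,8,0,255],[0,0,0,0,8,0,255],[0,0,0,0,8,0,255],[0,0,0,0,8,0,255],[0,0,0,0,8,0,255],[0,0,0,0,5,0,255],[0,0,0,0,0,0,255]]]'
python3 - <<'E'
from h import *
s=here(); b=(.484,-.2855,np.radians(-3.95)); t=pts(b,[[.096,.048,0]])[0]
plan((t[0],t[1],.064),-3.95,14)
overlay('wrist','pics/w5.png',[],(0,0,512,384),1.3)
E
```

```text
clock: 12.6
ee_pos: [0.4644, -0.2357, 0.064]
orientation: [0.001, 0.73, 0.683, 0.0]
wrist_force: [-0.1, 0.3, -3.3]
gripper_width: 0.274
t 12.6 p [ 0.4644 -0.2357  0.064 ] yaw -3.84 tilt [ 0.0021 -0.0009] F [-0.1  0.3 -3.3] T [-0.02  0.08 -0.05] w 0.274
at [ 0.4644 -0.2357  0.064 ] rotvec [0.13 0.04 0.11]
[0.0, 0.0, 0.0, -0.0, 8.5, 0.0]
[0.0, 0.0, 0.0, -0.0, 8.5, 0.0]
[0.0, 0.0, 0.0, -0.0, 8.5, 0.0]
[0.0, 0.0, 0.0, -0.0, 8.5, 0.0]
[0.0, 0.0, 0.0, -0.0, 8.5, 0.0]
[0.0, 0.0, 0.0, -0.0, 8.5, 0.0]
[0.0, 0.0, 0.0, -0.0, 8.5, 0.0]
[0.0, 0.0, 0.0, -0.0, 8.5, 0.0]
[0.0, 0.0, 0.0, -0.0, 8.5, 0.0]
[0.0, 0.0, 0.0, -0.0, 8.5, 0.0]
[0.0, 0.0, 0.0, -0.0, 8.5, 0.0]
[0.0, 0.0, 0.0, -0.0, 8.5, 0.0]
[0.0, 0.0, 0.0, -0.0, 8.5, 0.0]
[0.0, 0.0, 0.0, -0.0, 8.5, -0.0]
```

View pics/w5.png

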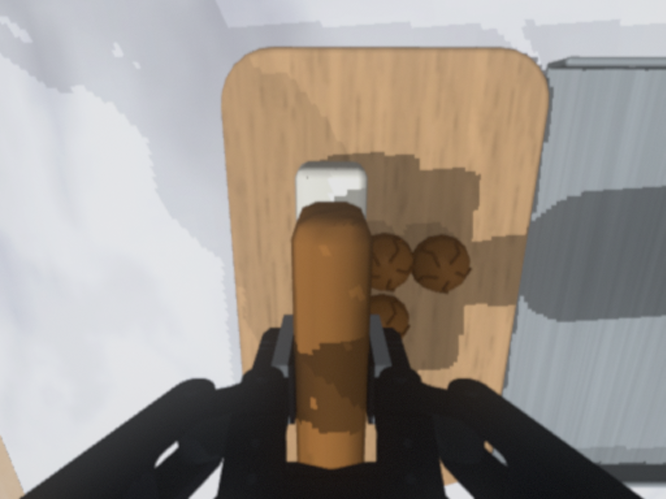

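All three shells are being pushed together at wrist (390,260), (440,263) and (388,315). Continuing.

```bash
python3 -m jog '[[[0,0,0,0,5,0,255],[0,0,0,0,8,0,255],[0,0,0,0,9,0,255],[0,0,0,0,9,0,255],[0,0,0,0,9,0,255],[0,0,0,0,9,0,255],[0,0,0,0,9,0,255],[0,0,0,0,9,0,255],[0,0,0,0,6,0,255],[0,0,0,0,2,0,255],[0,0,0,0,0,0,255]]]'
python3 - <<'E'
from h import *
s=here(); b=(.484,-.2855,np.radians(-3.95)); t=pts(b,[[.096,.048,0]])[0]
plan((t[0],t[1],.064),-3.95,1)
overlay('wrist','pics/w6.png',[],(0,0,512,384),1.3)
E
```

```text
clock: 14.02
ee_pos: [0.544, -0.2408, 0.0637]
orientation: [0.001, 0.73, 0.683, 0.0]
wrist_force: [-0.1, -0.2, -3.8]
gripper_width: 0.272
t 14.03 p [ 0.544  -0.2408  0.0637] yaw -3.85 tilt [ 0.0012 -0.0004] F [-0.1 -0.2 -3.8] T [-0.02  0.03 -0.04] w 0.272
at [ 0.544  -0.2408  0.0637] rotvec [0.07 0.02 0.1 ]
[0.1, 0.0, 0.1, -0.8, 39.2, -0.3]
```

View pics/w6.png

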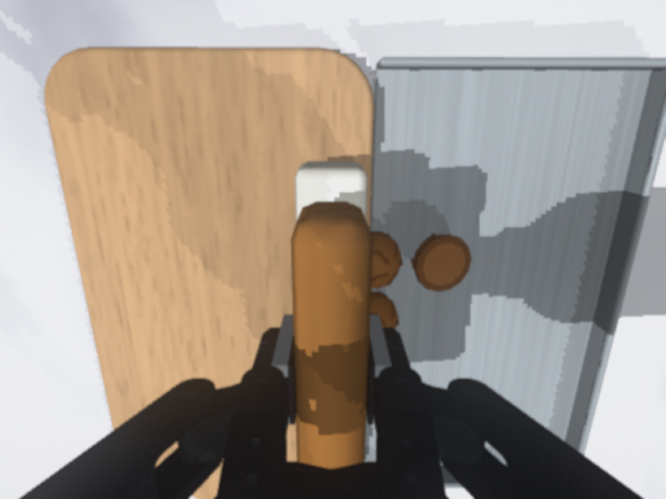

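```bash
python3 -m jog '[[[0,0,0,0,5,0,255],[0,0,0,0,8,0,255],[0,0,0,0,8,0,255],[0,0,0,0,8,0,255],[0,0,0,0,8,0,255],[0,0,0,0,5,0,255],[0,0,0,0,2,0,255],[0,0,0,0,0,0,255],[0,0,0,0,0,0,255]]]'
python3 - <<'E'
from h import *
s=here()
overlay('wrist','pics/w7.png',[],(0,0,512,384),1.3)
E
```

```text
clock: 15.2
ee_pos: [0.5904, -0.2439, 0.0634]
orientation: [0.0, 0.731, 0.683, 0.0]
wrist_force: [-0.8, -0.6, -3.0]
gripper_width: 0.275
t 15.2 p [ 0.5904 -0.2439  0.0634] yaw -3.86 tilt [ 0.0003 -0.    ] F [-0.8 -0.6 -3. ] T [ 0.01  0.03 -0.01] w 0.275
```

View pics/w7.png

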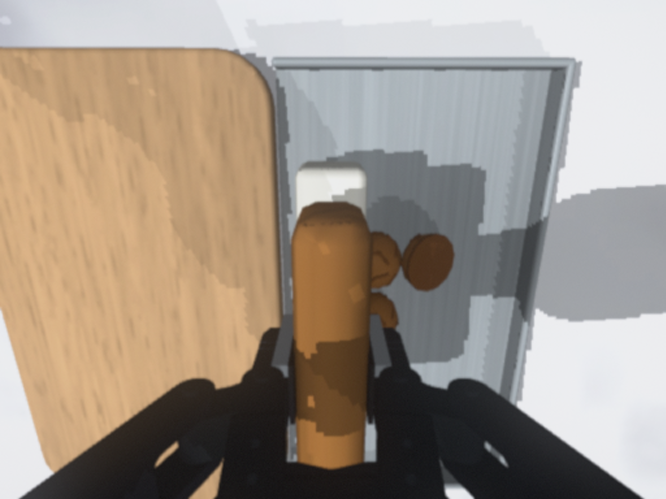

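Board is clear, and all three shells are in the tray ahead of the scraper (wrist 380,258; 428,262; 380,310). Lifting straight up and checking.

```bash
python3 -m jog '[[[0,0,0,0,0,-5,255],[0,0,0,0,0,-15,255],[0,0,0,0,0,-35,255],[0,0,0,0,0,-40,255],[0,0,0,0,0,-30,255],[0,0,0,0,0,-10,255],[0,0,0,0,0,0,255],[0,0,0,0,0,0,255]]]'
python3 - <<'E'
from h import *
s=here(); plan((.4435,.2913,.215),17.65,16)
overlay('wrist','pics/w8.png',[],(0,0,512,384),1.3)
overlay('scene','pics/s8.png',[],(0,0,512,384),1.3)
E
```

```text
clock: 16.25
ee_pos: [0.5892, -0.2443, 0.2061]
orientation: [0.001, 0.731, 0.682, 0.001]
wrist_force: [-0.6, -0.8, -3.4]
gripper_width: 0.274
t 16.25 p [ 0.5892 -0.2443  0.2061] yaw -3.96 tilt [0.0018 0.0002] F [-0.6 -0.8 -3.4] T [-0.02  0.05  0.04] w 0.274
at [ 0.5892 -0.2443  0.2061] rotvec [  0.1    0.   -21.61]
[0.0, 0.0, -1.4, 32.8, -11.4, -0.6]
[0.0, 0.0, -1.4, 33.0, -10.6, -0.6]
[0.0, 0.0, -1.4, 33.3, -9.8, -0.6]
[0.0, 0.0, -1.4, 33.5, -9.1, -0.6]
[0.0, 0.0, -1.4, 33.7, -8.3, -0.6]
[0.0, 0.0, -1.4, 33.9, -7.5, -0.6]
[0.0, 0.0, -1.4, 34.0, -6.7, -0.6]
[0.0, 0.0, -1.4, 34.2, -5.9, -0.6]
[0.0, 0.0, -1.4, 34.3, -5.1, -0.6]
[0.0, 0.0, -1.4, 34.4, -4.2, -0.6]
[0.0, 0.0, -1.4, 34.5, -3.4, -0.6]
[0.0, 0.0, -1.4, 34.6, -2.6, -0.6]
[0.0, 0.0, -1.4, 34.6, -1.8, -0.6]
[0.0, 0.0, -1.4, 34.7, -1.0, -0.6]
[0.0, 0.0, -1.4, 34.7, -0.2, -0.6]
[0.0, 0.0, -1.4, 34.7, 0.7, -0.6]
```

View pics/w8.png

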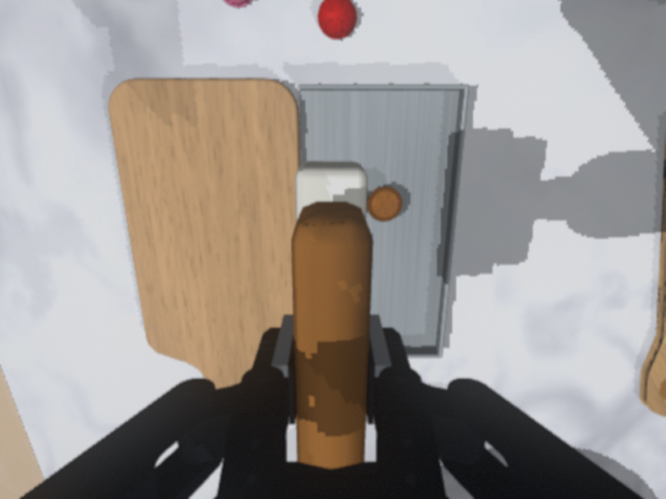

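View pics/s8.png

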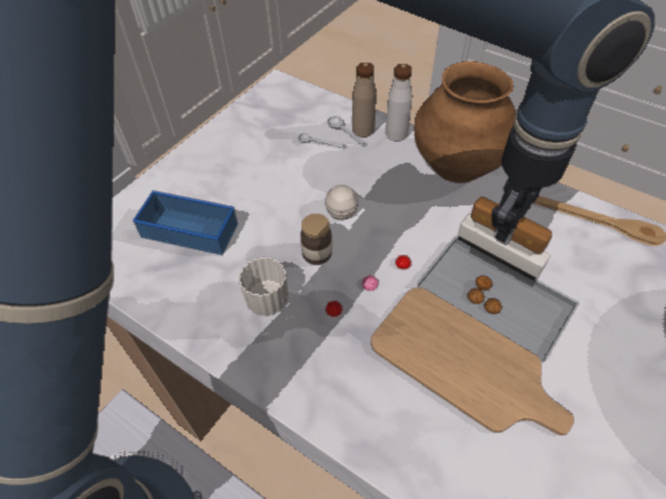

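All three shells lie in the tray (scene picture 483,283; 475,296; 493,306) and the row is undisturbed. Carrying the scraper over the row to above the dish.

```bash
python3 -m jog '[[[0,0,-1,20,-7,-1,255],[0,0,-1.4,33,-10.5,-1,255],[0,0,-1.4,33,-10,-1,255],[0,0,-1.4,33.5,-9,0,255],[0,0,-1.4,33.5,-8,0,255],[0,0,-1.4,34,-7.5,0,255],[0,0,-1.4,34,-7,0,255],[0,0,-1.4,34,-6,0,255],[0,0,-1.4,34,-5,0,255],[0,0,-1.4,34,-4,0,255],[0,0,-1.4,34,-3.5,0,255],[0,0,-1.4,34,-3,0,255],[0,0,-1.4,34,-2,0,255],[0,0,-1,30,-1,0,255],[0,0,-0.5,18,0,0,255],[0,0,0,8,0,0,255],[0,0,0,0,0,0,255],[0,0,0,0,0,0,255]]]'
python3 - <<'E'
from h import *
s=here(); plan((.4435,.2913,.19),17.65,4)
E
```

```text
clock: 18.6
ee_pos: [0.4326, 0.2549, 0.2023]
orientation: [-0.009, 0.593, 0.805, -0.005]
wrist_force: [-0.1, -0.1, -3.4]
gripper_width: 0.27
t 18.6 p [0.4326 0.2549 0.2023] yaw 17.2 tilt [-0.021   0.0021] F [-0.1 -0.1 -3.4] T [-0.03  0.   -0.  ] w 0.27
at [0.4326 0.2549 0.2023] rotvec [-1.11 -0.48 -0.45]
[-0.3, -0.1, -0.1, 7.9, 5.4, 3.0]
[-0.3, -0.1, -0.1, 7.9, 5.4, 3.0]
[-0.3, -0.1, -0.1, 7.9, 5.4, 3.1]
[-0.3, -0.1, -0.1, 7.8, 5.4, 3.1]
```

```bash
python3 -m jog '[[[-0.4,-0.2,-0.2,8,6,0,255],[-0.4,-0.2,-0.2,10,6,2,255],[-0.2,0,0,6,3,2,255],[0,0,0,2,1,0,255],[0,0,0,0,0,0,255],[0,0,0,0,0,0,255]]]'
python3 - <<'E'
from h import *
s=here(); plan((.4435,.2913,.12),17.65,4)
d=(.4435,.2913,np.radians(17.65))
P=[(box(.04,.085,.05),d,Y),(box(.04,.085,.0),d,G)]
for n in("wrist","top","scene"):
    overlay(n,f'pics/{n}9.png',P,(0,0,512,384),1.5)
E
```

```text
clock: 19.35
ee_pos: [0.4416, 0.285, 0.1977]
orientation: [-0.0, 0.592, 0.806, -0.0]
wrist_force: [-0.6, -0.8, -2.6]
gripper_width: 0.27
t 19.35 p [0.4416 0.285  0.1977] yaw 17.44 tilt [-0.0009 -0.0001] F [-0.6 -0.8 -2.6] T [0.01 0.01 0.03] w 0.27
at [0.4416 0.285  0.1977] rotvec [-0.05 -0.01 -0.21]
[-0.0, -0.0, -0.1, 1.4, 0.9, 19.4]
[-0.0, -0.0, -0.1, 1.4, 0.9, 19.4]
[-0.0, -0.0, -0.1, 1.4, 0.9, 19.4]
[-0.0, -0.0, -0.1, 1.4, 0.9, 19.4]
```

View pics/wrist9.png

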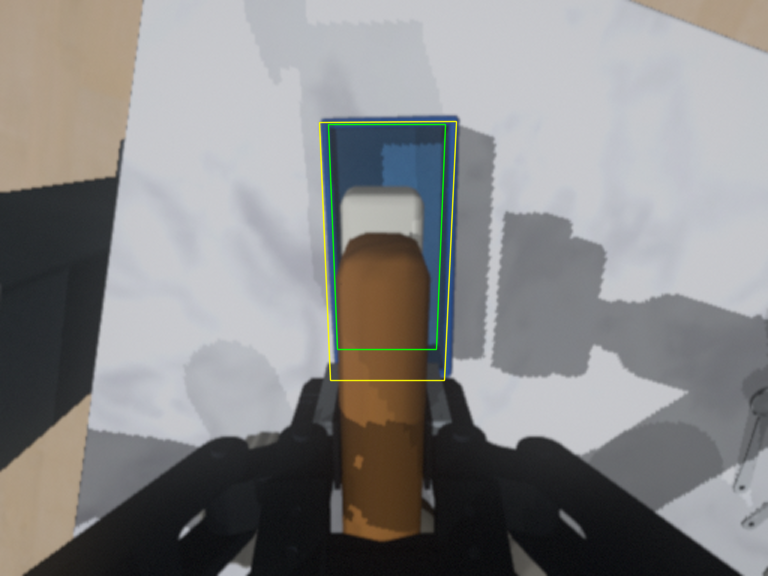

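View pics/scene9.png

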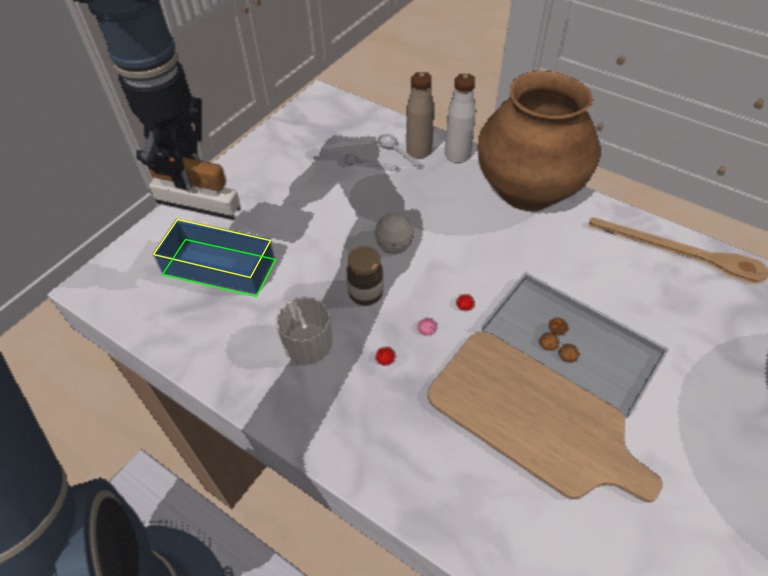

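View pics/top9.png

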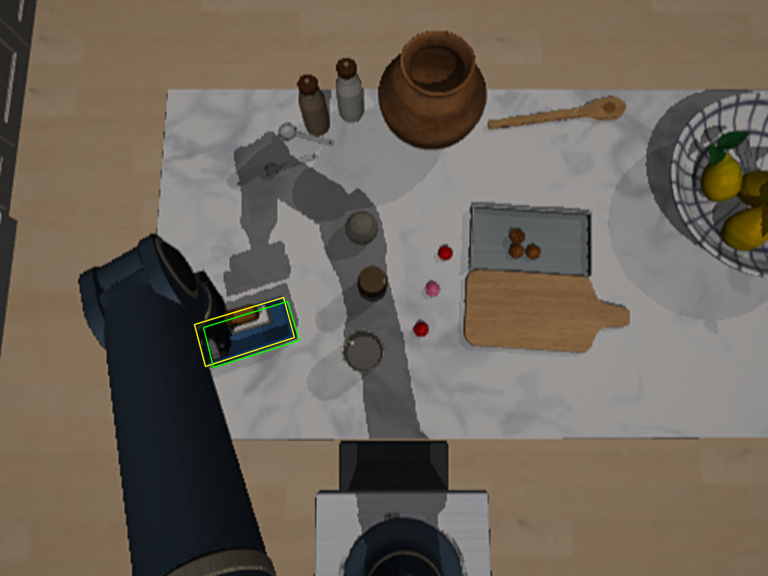

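Run:
```python
from h import *
import pickle
i=camera_info("wrist"); pickle.dump(i,open("w10.pkl","wb"))
im=cv2.cvtColor(camera("wrist"),cv2.COLOR_RGB2BGR); cv2.imwrite("pics/w10.png",im)
cv2.imwrite("pics/w10c.png",cv2.resize(im[70:260,200:320],None,fx=3.15,fy=3.15,interpolation=cv2.INTER_CUBIC))
```

```text
(no output)
```

View pics/w10c.png

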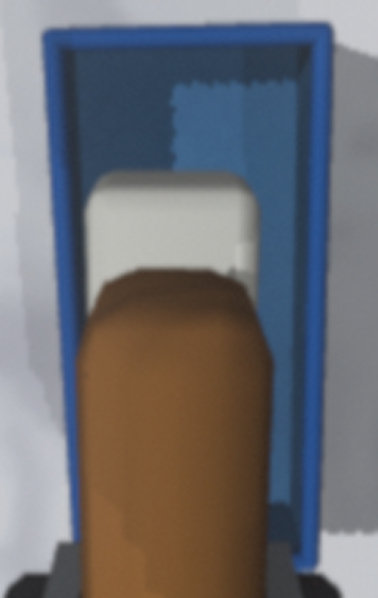

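Run:
```python
from h import *
import pickle
i=pickle.load(open("w10.pkl","rb")); c=lambda u,v:((u+.5)/3.15-.5+200,(v+.5)/3.15-.5+70)
w=unproj([c(43,29),c(332,23),c(318,571),c(75,571)],i,.05)[:,:2]; print(w,w.mean(0))
print([np.linalg.norm(w[k]-w[k-1]).round(4) for k in range(4)])
for a,b in((0,3),(1,2)):
    e=w[a]-w[b];print(np.degrees(np.arctan2(-e[0],e[1])))
e=w[1]-w[0];print(np.degrees(np.arctan2(e[1],e[0])))
t=camera_info("top")
```

```text
[[0.37989278 0.36207046]
 [0.45594763 0.38765932]
 [0.51119349 0.22619697]
 [0.43402353 0.20192535]] [0.44526436 0.29446302]
[np.float64(0.169), np.float64(0.0802), np.float64(0.1707), np.float64(0.0809)]
18.675799951693964
18.888865083713377
18.595654176996007
```

```bash
python3 -c "
from h import *
plan((.4447,.2935,.122),18.3,3)"
python3 -m jog '[[[0,0,-0.3,4,0,10,255],[0,0,-0.3,3,0,20,255],[0,0,-0.2,1,0,20,255],[0,0,0,0,0,8,255],[0,0,0,0,0,3,255],[0,0,0,0,0,0,255],[0,0,0,0,0,0,255]]]'
python3 -c "
from h import *
here();plan((.4447,.2935,.121),18.3,1)"
```

```text
at [0.4416 0.285  0.1978] rotvec [-0.04 -0.02 -0.87]
[-0.0, -0.0, -0.3, 2.4, 1.8, 25.3]
[-0.0, -0.0, -0.3, 2.4, 1.9, 25.3]
[-0.0, -0.0, -0.3, 2.4, 1.9, 25.3]
clock: 20.42
ee_pos: [0.4393, 0.294, 0.1345]
orientation: [-0.0, 0.586, 0.811, 0.001]
wrist_force: [-0.1, 0.5, -3.7]
gripper_width: 0.278
t 20.43 p [0.4393 0.294  0.1345] yaw 18.3 tilt [0.0004 0.0017] F [-0.1  0.5 -3.7] T [-0.03  0.    0.02] w 0.278
at [0.4393 0.294  0.1345] rotvec [ 0.06 -0.09  0.  ]
[0.1, -0.1, 0.0, -2.2, 5.0, 13.5]
```

```bash
python3 -m jog '[[[0,-0.1,0,-2,5,5,255],[0,0,0,0,0,5,255],[0,0,0,0,0,2,255],[0,0,0,0,0,0,255],[0,0,0,0,0,0,255]]]'
python3 - <<'E'
from h import *
import pickle
s=here();plan((.4447,.2935,.120),18.3,1)
i=camera_info("wrist"); pickle.dump(i,open("w11.pkl","wb"))
im=cv2.cvtColor(camera("wrist"),cv2.COLOR_RGB2BGR); cv2.imwrite("pics/w11.png",im)
cv2.imwrite("pics/w11c.png",cv2.resize(im[30:260,180:340],None,fx=2.6,fy=2.6,interpolation=cv2.INTER_CUBIC))
d=(.4447,.2935,np.radians(18.3)); p=(s["ee_pos"][0],s["ee_pos"][1],np.radians(18.3))
P=[(box(.04,.085,.05),d,Y)]+scr(p,s["ee_pos"][2]-.0489)
overlay("scene",'pics/scene11.png',P,(80,70,220,210),4.2)
overlay("top",'pics/top11.png',P,(110,170,230,270),5)
E
```

```text
clock: 21.05
ee_pos: [0.4457, 0.2939, 0.1225]
orientation: [0.001, 0.586, 0.81, 0.001]
wrist_force: [0.1, 0.4, -3.0]
gripper_width: 0.276
t 21.05 p [0.4457 0.2939 0.1225] yaw 18.29 tilt [0.0023 0.0011] F [ 0.1  0.4 -3. ] T [ 0.   -0.01  0.03] w 0.276
at [0.4457 0.2939 0.1225] rotvec [ 0.15 -0.02 -0.01]
[0.1, -0.0, -0.0, -0.1, -1.0, 2.5]
```

View pics/w11c.png

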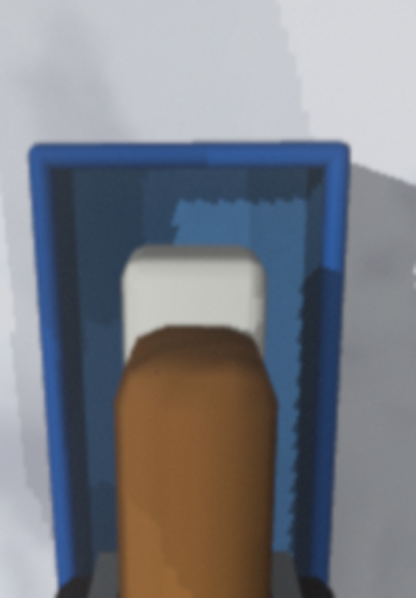

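View pics/scene11.png

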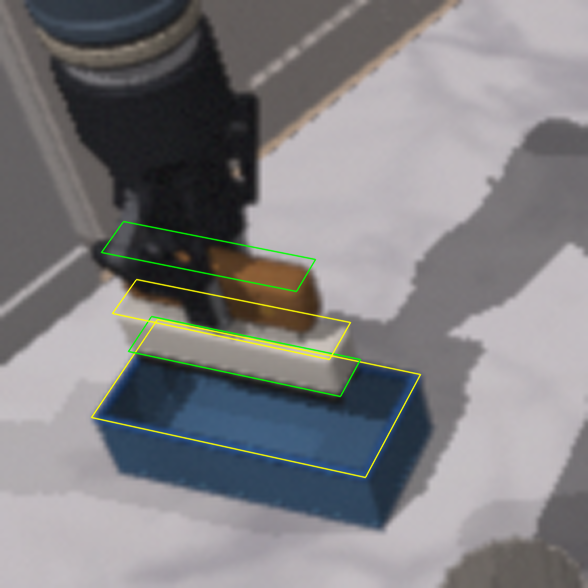

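View pics/top11.png

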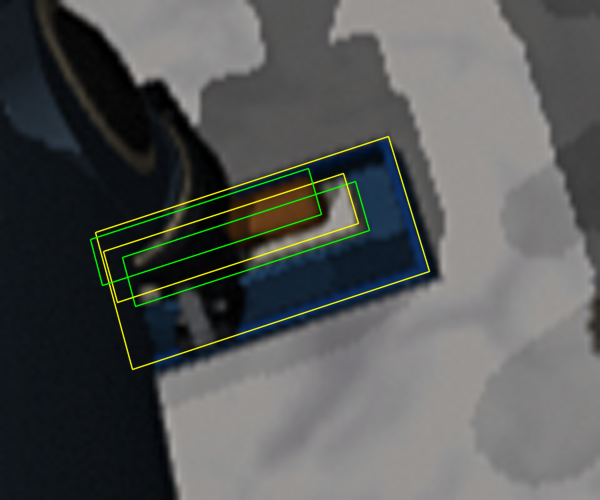

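Run:
```python
from h import *
import pickle
i=pickle.load(open("w11.pkl","rb")); c=lambda u,v:((u+.5)/2.6-.5+180,(v+.5)/2.6-.5+30)
d=unproj([c(30,146),c(349,143),c(58,570),c(329,570)],i,.05)[:,:2]
zb=.1225-.0489+.037
b=unproj([c(123,300),c(265,300),c(194,246)],i,zb)[:,:2]
p=np.array([.4457,.2939]);a=np.radians(18.3);ex=np.array([np.cos(a),np.sin(a)]);ey=np.array([-np.sin(a),np.cos(a)])
for n,q in(("dish",d),("body",b)): print(n,np.c_[(q-p)@ex,(q-p)@ey].round(4).tolist())
```

```text
dish [[-0.0408, 0.0851], [0.0391, 0.0859], [-0.0401, -0.0339], [0.0406, -0.034]]
body [[-0.0135, 0.0565], [0.0136, 0.0565], [0.0001, 0.0665]]
```

The wrist check puts the scraper centred in the dish to within about 1 mm and parallel to within about 0.5°, with the underside 22–23 mm above the rim. One last small lowering, then settle.

```bash
python3 -m jog '[[[0.1,0,-0.2,-0.5,-0.5,2,255],[0,0,0,0,0,0,255],[0,0,0,0,0,0,255],[0,0,0,0,0,0,255],[0,0,0,0,0,0,255],[0,0,0,0,0,0,255]]]'
python3 - <<'E'
from h import *
s=here(); print(np.abs(s["dq"]).max())
overlay("scene",'pics/sf.png',[],(0,0,512,384),1.5); here()
E
```

```text
clock: 21.95
ee_pos: [0.4454, 0.2934, 0.1207]
orientation: [0.0, 0.584, 0.812, 0.001]
wrist_force: [0.0, 0.3, -2.8]
gripper_width: 0.275
t 21.95 p [0.4454 0.2934 0.1207] yaw 18.51 tilt [0.001 0.001] F [ 0.   0.3 -2.8] T [-0.01  0.02  0.02] w 0.275
0.0014090826025035172
t 22.0 p [0.4454 0.2934 0.1207] yaw 18.51 tilt [0.001 0.001] F [ 0.4 -0.3 -2.7] T [ 0.05 -0.03  0.02] w 0.27
```

View pics/sf.png

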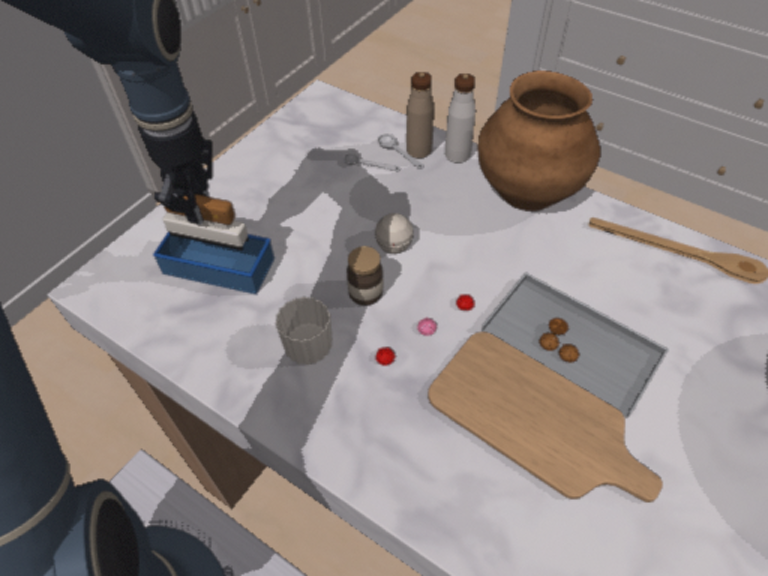

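The scene shows the scraper held above the dish (205,225), the three shells in the tray (558,326; 549,342; 569,353), and the row and dish where they were. The arm is still, so I'm handing in.

```bash
python3 -c "
from workcell import *
print(close_job())"
```

```text
the job is handed in; nothing more can be done
None
```

I took the scraper by its wooden grip and wiped all three brown shells into the steel tray in one stroke along the board. I then carried it over the row and handed the job in at about 22 s, still gripping it over the dish.

**Scraper:** At the last check the arm was still, with the scraper upright (tilt about 0.1°) and its underside about 21 mm above the rim. That height is worked out from the arm's reading at the moment of gripping, not measured directly. It was centred on the dish to about 1–2 mm and in line with its long side to within 1°.

**Scene:** The last picture shows the shells in the tray, and the row and dish where they stood. Wrist force stayed small in every reading I took.

**Disagreement:** The top and wrist cameras differed by about 3 mm and 1° on where the dish is. I aimed between them, closer to the wrist camera.

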